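Shift the gas purge to the next weld plate

TASK

The plate in the purge station whose black push-pull cap is up is finished: first press that cap fully home, then lift that plate out and gently stand it on edge, all the way down, in the empty slot of the three-slot cooling rack, not overhanging the rack's ends. Last, pull the other station's cap fully up. Leave the other three plates and everything else on the bench where they are.

Things in the scene. Friction and masses are not known exactly. Their poses are not given: they have to be found in the camera images.
- station_a: Fixed aluminium purge station, base 180 (x) x 70 (y) x 12 mm, origin centre of underside. Slot along x, 15 mm wide, floor z = 12 mm, centred at x = +30 mm, fins 120 mm long up to z = 43 mm. At x = -68 mm a valve body (34 mm across, top z = 40 mm) carries a black push-pull cap. This is the station whose cap is up at the start; it holds coupon_a.
- station_b: Fixed aluminium purge station, base 180 (x) x 70 (y) x 12 mm, origin centre of underside. Slot along x, 15 mm wide, floor z = 12 mm, centred at x = +30 mm, fins 120 mm long up to z = 43 mm. At x = -68 mm a valve body (34 mm across, top z = 40 mm) carries a black push-pull cap. This is the station whose cap is down at the start; it holds coupon_b.
- cap_a (a joint): Station a. Height of its cap above home, in m: 0 = pressed fully home (gas shut), 0.015 = fully up (open, 15 mm of brass neck showing). The cap is a black ribbed cylinder 26 mm across, 22 mm tall; it slides straight up and down, stays where left and takes about 7 N to move.
- cap_b (a joint): Station b. Height of its cap above home, in m: 0 = pressed fully home (gas shut), 0.015 = fully up (open, 15 mm of brass neck showing). The cap is a black ribbed cylinder 26 mm across, 22 mm tall; it slides straight up and down, stays where left and takes about 7 N to move.
- cap_a_top (a point): Centre of the flat top of station a's cap (moves with it): 62 mm above the bench when home, 77 mm when fully up.
- cap_b_top (a point): Centre of the flat top of station b's cap (moves with it): 62 mm above the bench when home, 77 mm when fully up.
- coupon_a: Bare steel weld-test plate, 100 (its x) x 10 (its y) x 70 mm high (its z), 0.55 kg, standing on its long edge, a thin weld bead along both faces at half height; origin at the centre of its underside. The finished plate, in station a's slot.
- coupon_b: Bare steel weld-test plate, 100 (its x) x 10 (its y) x 70 mm high (its z), 0.55 kg, standing on its long edge, a thin weld bead along both faces at half height; origin at the centre of its underside. The next plate, in station b's slot: stays there.
- coupon_c: Bare steel weld-test plate, 100 (its x) x 10 (its y) x 70 mm high (its z), 0.55 kg, standing on its long edge, a thin weld bead along both faces at half height; origin at the centre of its underside. Already in the rack: stays there.
- coupon_d: Bare steel weld-test plate, 100 (its x) x 10 (its y) x 70 mm high (its z), 0.55 kg, standing on its long edge, a thin weld bead along both faces at half height; origin at the centre of its underside. Already in the rack: stays there.
- rack: Fixed grey cooling rack, base 140 (x) x 165 (y) x 10 mm, origin at the centre of its underside. Three slots along its x at y = -60, 0 and 60 mm, each 15 mm wide between fins 130 mm long, floor at z = 10 mm, flared lips up to z = 41 mm. Two slots hold plates, one is empty.
- slot_pad: White ceramic strip, 120 (x) x 11 (y) x 3 mm, fixed on the floor of the rack's empty slot, centred; origin at the centre of its underside, 10 mm above the bench, x along the slot. A plate in this slot stands on the strip, its underside 13 mm above the bench.
- hammer: Yellow-handled hammer lying in front, 280 mm long; a bystander.
- wrench: Steel wrench lying in front, 190 mm long; a bystander.
- nut: Steel collar, 32 mm across, 14 mm high, on the bench beside station a; a bystander.
- bolt: Dark bolt standing on its 28 mm head, 42 mm tall, beside station b; a bystander.
- coupling: Steel pipe coupling standing, 60 mm across, 50 mm high, off to the right; a bystander.
- wire_spool: Filler-wire spool, 100 mm across, 50 mm high, off to the left; a bystander.
Mind the look-alikes: they are no part of the job. What is shaped like the station_b but turquoise is not meant.

How it is judged:
On the way, in this order (a step that is already met when the one before it is completed fails the run):
1. the raised cap (station a) is pressed fully home while its plate still stands in the station (value of joint cap_a below 0.0025 m and distance of coupon_a from where it was at the start of the episode below 0.02 m), for 0.2 s.
2. the finished plate stands in the rack's empty slot, let go (x of coupon_a in the frame of slot_pad between -0.02 and 0.02 m and y of coupon_a in the frame of slot_pad between -0.007 and 0.007 m and z of coupon_a in the frame of slot_pad between -0.003 and 0.008 m and angle between coupon_a's own z axis and vertical below 0.22 rad and contact force between coupon_a and the fingers below 0.5 N and linear speed of coupon_a below 0.03 m/s), for 0.2 s.
3. the other cap (station b) is pulled fully up (value of joint cap_b above 0.0125 m), for 0.2 s.
At the end, for the whole second after the job is handed in: Cap a within 2.5 mm of home, cap b up by 12.5 mm or more; coupon_a at rest on edge in the empty slot: within 20 mm of the strip's centre along it, 7 mm across, underside at most 8 mm above the strip's underside, lean under 0.22 rad; the other plates within 20 mm of their starts (value of joint cap_a below 0.0025 m and value of joint cap_b above 0.0125 m and x of coupon_a in the frame of slot_pad between -0.02 and 0.02 m and y of coupon_a in the frame of slot_pad between -0.007 and 0.007 m and z of coupon_a in the frame of slot_pad between -0.003 and 0.008 m and angle between coupon_a's own z axis and vertical below 0.22 rad and linear speed of coupon_a below 0.02 m/s and distance of each of coupon_b, coupon_c, coupon_d from where it was at the start of the episode below 0.02 m); the robot touches nothing.
It fails at once if the finished plate is dropped into the rack (faster than 0.5 m/s just above or in the empty slot) (linear speed of coupon_a above 0.5 m/s and horizontal distance between coupon_a and slot_pad below 0.05 m and z of coupon_a in the frame of slot_pad below 0.05 m).
It fails at once if another plate is shifted by more than 20 mm (distance of any of coupon_b, coupon_c, coupon_d from where it was at the start of the episode above 0.02 m).
It fails at once if a tool or part lying on the bench is pushed more than 40 mm (distance of any of hammer, wrench, nut, bolt, coupling, wire_spool from where it was at the start of the episode above 0.04 m).
It also fails if it takes over 64 s, if anything falls off the work surface, if the arm or the gripper's body presses on something with over 40 N, if the wrist force passes 120 N, or if a joint passes its speed limit or range.

ROBOT

A 6-joint arm with a two-finger parallel gripper is mounted at the origin on the work surface. World frame = base frame: x ahead of the robot, y to its left, z up, the work surface at z = 0. Lengths are in m, angles in rad, forces in N, time in s.
With the tool pointing down it reaches from about 0.325 to 0.775 m from the base axis. Payload 5.5 kg.
Tool frame: the origin (TCP) lies midway between the tips of the shut fingers; the grasp point (between the pads) lies 19 mm behind it (r.grasp_offset is the z of the grasp point in the tool frame, in m); z points along the fingers, y is the line along which they close (so a half turn about z gives the same grasp; the last joint's range is limited). The gripper opens to 88 mm and grips with 3 to 60 N. Pads are 20 mm wide; open, the fingers measure 115 mm over their backs; the gripper's body (75 mm by 178 mm) begins 61 mm behind the grasp point.
Start: joints at [1.262, 0.091, 1.231, -0, 1.82, -0.057], TCP at [0.149, 0.581, 0.223] pointing down, gripper open.
Joint ranges: [-2.87, 2.87], [-0.86, 2.18], [0.17, 2.46], [-1.51, 4.65], [0.06, 2.69], [-2.65, 2.65]. Speed limits (rad/s): [2.57, 2.57, 3.01, 3.14, 3.14, 3.14].

INTERFACE

Orientations are given as [roll, pitch, yaw] about the fixed x, y, z axes, in that order (R = Rz(yaw) Ry(pitch) Rx(roll)).
In Python, from plant import r, eoat, ik, readout, cams, workorder gives the robot as it stands. Calls block until the motion is done:
- r.move_to(position, orientation): joint-space move of the TCP to a pose.
- r.line_to(position, attitude=None, vel=0.15, stop_force=None): straight line of the TCP; attitude=None keeps the orientation; vel is the mean speed in m/s. With stop_force (N) it stops when the force on the tool has changed by that much, and returns True; else False.
- r.movej(angles): joint-space move.
- eoat.move_gripper(opening, grasp_force=None): opening from 0.0 (shut) to 1.0 (fully open); grasp_force is the grip in N (None keeps the last); returns when the fingers have stopped.
- r.sleep(seconds).
- ik(position, orientation): joint angles nearest the present ones, or None.
- readout.read_state(): the state.
- cams.camera(name): name is "scene" or "top" or "wrist"; returns the picture (480x640x3 uint8, red, green, blue); there is no depth.
- cams.get_calibration(name): a dict with "fx", "fy", "cx", "cy" (pixels), "R" (3x3) and "t" (3): a world point X has camera coordinates R X + t. Camera axes: x right, y down, z forward; pixel columns grow to the right and rows downward; lengths in m; the calibration is good to about 2 mm. A picture is of the moment at which its call begins: read the wrist's pose just before it. get_calibration takes no time and is no camera call; for the wrist camera it gives the pose at the moment of the call.
A pose or a line that the arm cannot do raises r.MotionError and nothing moves.
- workorder.sign_off(): hands the job in; it is judged then, once.
The state is a dict: "clock": time; "joint_positions": joint angles; "dq": joint speeds; "joint_efforts": joint torques, N m; "tcp_pos": TCP position; "eef_rot": TCP orientation; "ft_force": force on the tool from outside, world axes, zero at the start; "moment": the same for the moment, N m; "width": opening from 0.0 (shut) to 1.0 (fully open); "gripper_force": force on a finger pad.
Only numpy, scipy, OpenCV 4.12 (cv2) and the standard library are available. Lean on these libraries where they do the work, as an engineer would, in place of code of your own. Each camera call takes 0.05 s, during which the arm holds its last target. There are 200 camera calls.

## Working session

There is one attempt and no reset: what is moved stays moved. The work goes in short steps, each a Python script; the robot and the scene stay as the last script left them, time stands still between calls to the robot, and variables do not carry over. Pictures are saved under pics/ and viewed, at most 10 in all, crops included, and the job is handed in when it is done.

```bash
mkdir -p pics; ls
python3 - <<'E'
from plant import r, eoat, ik, readout, cams, workorder
import cv2, numpy as np
for n in ("top","scene"):
    im=cams.camera(n); cv2.imwrite(f"pics/{n}0.png",im[:,:,::-1])
    c=cams.get_calibration(n); print(n,{k:np.round(v,4).tolist() for k,v in c.items()})
s=readout.read_state(); print(s)
E
```

```text
pics
top {'fx': 485.0693, 'fy': 485.0693, 'cx': 319.04, 'cy': 239.6759, 'R': [[-0.0153, -0.9998, -0.0101], [-0.9914, 0.0164, -0.1301], [0.1302, 0.008, -0.9915]], 't': [0.0319, 0.4835, 1.2541]}
scene {'fx': 615.257, 'fy': 615.257, 'cx': 313.406, 'cy': 241.5861, 'R': [[0.3709, 0.9287, -0.0044], [0.6338, -0.2566, -0.7297], [-0.6788, 0.2679, -0.6837]], 't': [-0.1752, -0.2431, 1.8106]}
{'clock': 0.1, 'joint_positions': array([ 1.26232456e+00,  9.17720558e-02,  1.23176410e+00, -2.69214103e-05,
        1.81980279e+00, -5.67265336e-02]), 'dq': array([-0.00113482,  0.00034176, -0.00433647, -0.00039175,  0.00171936,
        0.00016477]), 'joint_efforts': array([ 1.52404391e-03, -4.47859025e+01, -4.07570422e+01,  6.99349609e-02,
        2.85068474e-02, -1.60060858e-04]), 'tcp_pos': array([0.14940077, 0.58082364, 0.22162762]), 'eef_rot': array([-3.13984770e+00, -7.29468768e-05,  2.88984075e+00]), 'ft_force': array([-0.18956123, -0.72343105,  0.1535281 ]), 'moment': array([ 0.04333117,  0.00346618, -0.1054246 ]), 'gripper_force': 0.0, 'width': 1.0001008601271486}
```

View pics/top0.png

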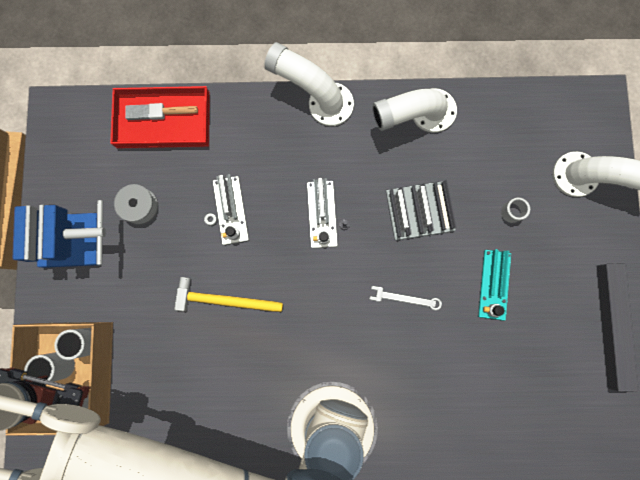

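View pics/scene0.png

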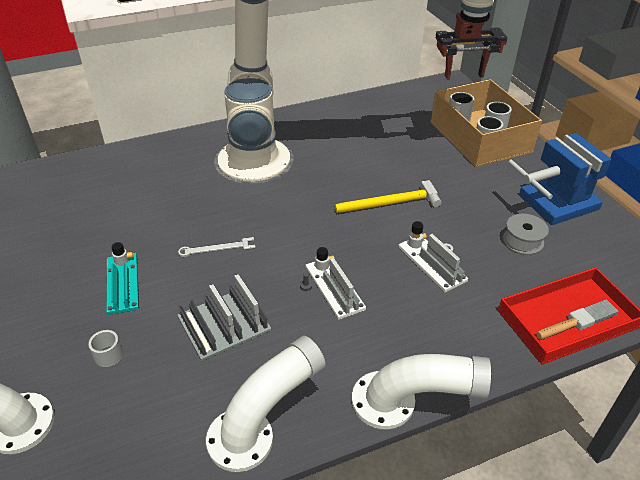

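The top view shows a white station at px (230,210) with the nut beside it, another at (322,210) with the bolt beside it, and the turquoise decoy at (495,285). The rack is at (420,210), and its rightmost slot, at about (447,207), looks empty. The scene view agrees, with a bare white strip at about (195,330).

Candidates for station a, in scene px: cap (417,228), cap (322,254) and the turquoise one (118,248). I'd choose (417,228), the white one beside the nut, and will check it in a crop.

```bash
cat > h.py <<'E'
from plant import r, eoat, ik, readout, cams, workorder
import cv2, numpy as np
def ray(c,uv,z):
    uv=np.atleast_2d(uv).astype(float); R=np.array(c["R"]);t=np.array(c["t"])
    d=np.c_[(uv[:,0]-c["cx"])/c["fx"],(uv[:,1]-c["cy"])/c["fy"],np.ones(len(uv))]@R
    o=-R.T@t
    return (o+d*((z-o[2])/d[:,2])[:,None])[:,:2]
def proj(c,X):
    p=np.atleast_2d(X)@np.array(c["R"]).T+np.array(c["t"])
    return np.c_[c["fx"]*p[:,0]/p[:,2]+c["cx"],c["fy"]*p[:,1]/p[:,2]+c["cy"]]
E
python3 - <<'E'
from h import *
im=cv2.imread("pics/top0.png"); sc=cv2.imread("pics/scene0.png"); c=cams.get_calibration("top")
g=im.astype(int)
m=((g.min(2)>120)).astype(np.uint8)*255
for name,(x0,y0,x1,y1) in dict(a=(207,165,255,255),b=(298,165,340,255),rack=(380,170,462,248)).items():
    t=(m if name!="rack" else ((g.max(2)>80)).astype(np.uint8)*255)[y0:y1,x0:x1]
    t=cv2.morphologyEx(t,cv2.MORPH_CLOSE,np.ones((5,5)))
    cs,_=cv2.findContours(t,0,2); k=max(cs,key=cv2.contourArea).reshape(-1,2)+[x0,y0]
    P=ray(c,k,0.012).astype(np.float32)
    (ce,sz,an)=cv2.minAreaRect(P); print(name,np.round(ce,4),np.round(sz,4),an)
    # dark cap
cr=cv2.resize(sc[210:360,170:480],None,fx=2.55,fy=2.55,interpolation=cv2.INTER_CUBIC)[:, :790]
cv2.imwrite("pics/crop0.png",cr)
E
```

```text
a [0.5764 0.2814] [0.1935 0.104 ] 9.208412170410156
b [0.5633 0.0134] [0.1928 0.0794] 3.0490822792053223
rack [ 0.5681 -0.2528] [0.2241 0.2124] 88.96376037597656
```

View pics/crop0.png

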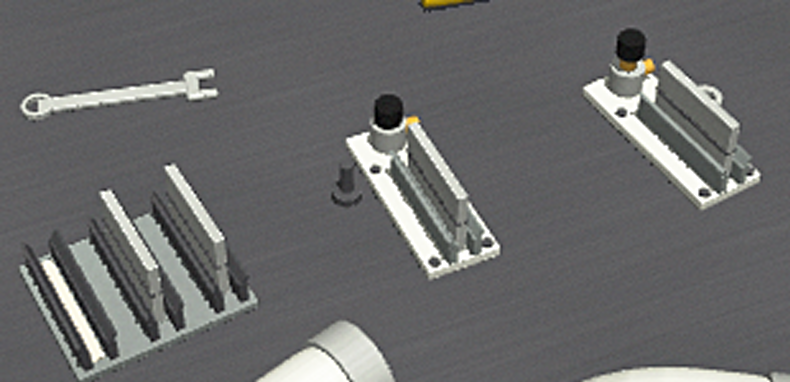

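The crop confirms it. The station at right (cap at crop px (630,45), orange neck showing, nut behind) is raised, so it is station a. The middle station (cap at (388,110)) is down, so it is b. The rack's empty slot is the leftmost in the crop, with the bare strip at (75,310). Next I'll take wrist views over the three.

Run:
```python
from h import *
from scipy.spatial.transform import Rotation as Ro
import pickle
s=readout.read_state(); c=cams.get_calibration("wrist")
Rt=Ro.from_euler("xyz",s["eef_rot"]).as_matrix(); R=np.array(c["R"]); C=-R.T@np.array(c["t"])
off=Rt.T@(C-s["tcp_pos"]); ax=Rt.T@R[2]; print("camera in tool",off.round(4),ax.round(3),c["fx"])
D={}
for n,xy,yaw in (("a",(.565,.27),.15),("b",(.56,.012),.05),("rack",(.565,-.25),.15)):
    o=[np.pi,0,np.pi+yaw]; T=Ro.from_euler("xyz",o).as_matrix()
    z=.32; cc=T@off; a=T@ax
    k=(z+cc[2]-.04)/-a[2]; p=np.r_[np.array(xy)-(cc+a*k)[:2],z]
    try: r.move_to(p,o)
    except Exception as e: print(n,p,e); continue
    r.sleep(.2)
    c=cams.get_calibration("wrist"); im=cams.camera("wrist"); D[n]=(c,im)
    cv2.imwrite(f"pics/w_{n}.png",im[:,:,::-1]); print(n,p.round(3),readout.read_state()["clock"])
pickle.dump(D,open("w.pkl","wb"))
cv2.imwrite("pics/w_all.png",np.hstack([cv2.resize(D[k][1][:,:,::-1],(400,300),interpolation=3) for k in list(D)[:2]]))
```

```text
camera in tool [ 0.0752  0.0008 -0.1624] [-0.277  0.001  0.961] 368.89734573386846
a [0.514 0.261 0.32 ] 2.15
b [0.508 0.008 0.32 ] 3.3917
rack [ 0.514 -0.259  0.32 ] 4.6833
```

View pics/w_a.png

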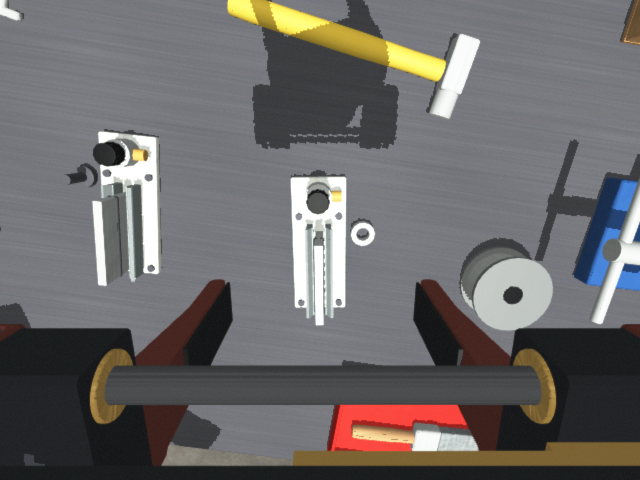

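View pics/w_b.png

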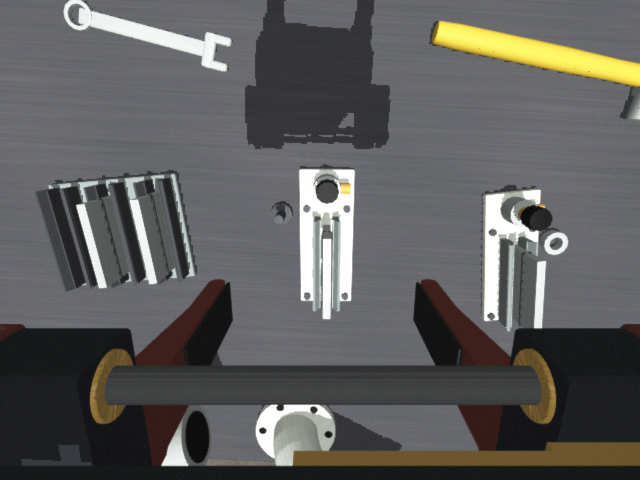

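View pics/w_rack.png

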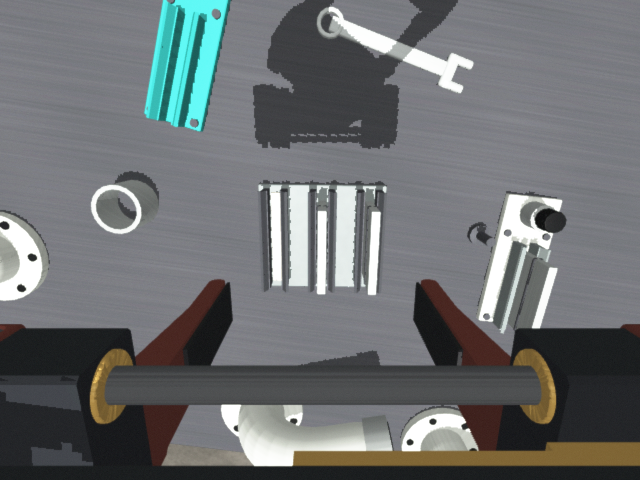

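The wrist views show station a's cap at (318,202) with its plate top along x≈320, rows 240-325. Station b's cap is at (327,190) with its plate top at (327,275). In the rack, the plate tops are at columns 321 and 374, and the empty slot is at column ≈277 between fins at 267 and 286. Next I'll read intensities to separate the edges.

Run:
```python
from h import *
import pickle
D=pickle.load(open("w.pkl","rb"))
g={k:v[1].astype(int).mean(2).astype(int) for k,v in D.items()}
print("a r280",list(enumerate(g["a"][280,286:352],286)) and g["a"][280,286:352].tolist())
print("a c320",g["a"][225:335,320].tolist())
print("rack r230",g["rack"][230,256:392].tolist())
print("rack r270",g["rack"][270,256:392].tolist())
print("rack c277",g["rack"][178:300,277].tolist())
```

```text
a r280 [123, 122, 122, 121, 122, 123, 122, 140, 240, 255, 255, 255, 255, 255, 255, 255, 255, 255, 255, 253, 226, 211, 175, 159, 155, 155, 182, 197, 156, 253, 254, 254, 254, 254, 254, 254, 253, 140, 163, 225, 205, 164, 157, 160, 186, 210, 232, 255, 255, 255, 255, 255, 255, 255, 255, 255, 255, 255, 255, 161, 117, 121, 120, 122, 119, 121]
a c320 [206, 204, 204, 204, 205, 197, 132, 111, 113, 112, 116, 115, 109, 85, 111, 117, 117, 117, 118, 119, 156, 252, 255, 255, 255, 255, 255, 255, 255, 255, 255, 255, 255, 255, 255, 255, 255, 255, 255, 255, 255, 255, 255, 255, 255, 254, 255, 254, 254, 254, 254, 254, 254, 254, 254, 254, 254, 254, 254, 254, 254, 254, 254, 254, 254, 254, 254, 254, 254, 254, 254, 254, 254, 253, 253, 253, 253, 253, 253, 253, 253, 253, 253, 253, 253, 253, 253, 253, 253, 253, 253, 253, 253, 253, 252, 252, 252, 252, 252, 251, 172, 132, 121, 122, 123, 124, 127, 127, 133, 132]
rack r230 [125, 126, 124, 120, 114, 104, 82, 79, 78, 79, 87, 120, 90, 47, 63, 182, 254, 255, 255, 255, 255, 255, 255, 255, 219, 119, 83, 80, 90, 110, 114, 101, 104, 125, 165, 233, 237, 237, 236, 237, 237, 
[... 1038 characters left out ...]
53, 253, 158, 83, 85, 113, 114, 121, 127, 129, 128, 126, 129, 126, 125, 126, 128]
rack c277 [129, 128, 126, 119, 78, 75, 127, 212, 237, 239, 239, 240, 237, 172, 201, 255, 255, 255, 255, 255, 255, 255, 255, 255, 255, 255, 255, 255, 255, 255, 255, 255, 255, 255, 255, 255, 255, 255, 255, 255, 255, 255, 255, 255, 255, 255, 255, 255, 255, 255, 255, 255, 255, 255, 255, 255, 255, 255, 255, 255, 255, 255, 255, 255, 255, 255, 255, 255, 255, 255, 255, 255, 255, 255, 255, 255, 255, 255, 255, 255, 255, 255, 255, 255, 255, 255, 255, 255, 255, 255, 255, 255, 255, 255, 255, 255, 255, 255, 255, 255, 255, 255, 245, 231, 230, 229, 226, 191, 140, 128, 125, 125, 125, 126, 124, 130, 127, 128, 127, 127, 128, 125]
```

```bash
cat > meas.py <<'E'
from h import *
import pickle
D=pickle.load(open("w.pkl","rb"))
c,im=D["rack"]; g=im.mean(2); m=(g>250).astype(np.uint8); m[:,:250]=0;m[:,400:]=0;m[:180]=0;m[305:]=0
n,l,st,_=cv2.connectedComponentsWithStats(m)
for i in range(1,n):
    if st[i,4]<200: continue
    z=.013 if st[i,0]<290 else .083
    k=np.argwhere(l==i)[:,::-1].astype(float); P=ray(c,k,z)
    ce,sz,an=cv2.minAreaRect(P.astype(np.float32)); mu=P.mean(0); v=np.linalg.svd(P-mu,full_matrices=False)[2][0]
    print("rack",st[i],np.round(ce,4),mu.round(4),np.round(sz,4),"yaw",round(float(np.arctan(v[1]/v[0])),4))
for n,x0,x1,y0,y1,cz in (("a",290,349,170,330,.077),("b",298,356,165,325,.062)):
    c,im=D[n]; g=im.mean(2)
    # plate top ridge, starting at bright run in the middle
    xm=320 if n=="a" else 327
    rows=range(y0+85,y1-35); L=[]
    for y in rows:
        a=b=xm
        while g[y,a]>225:a-=1
        while g[y,b]>225:b+=1
        if b-a<13: L.append(((a+b)/2,y))
    P=ray(c,L,.082); q=np.polyfit(P[:,0],P[:,1],1)
    col=np.where(g[y0+60:y1+10,xm]>200)[0]+y0+60
    e=ray(c,[(xm,col[0]-.5),(xm,col[-1]+.5)],.082); mx=e[:,0].mean()
    print(n,"plate",len(L),np.round([mx,np.polyval(q,mx)],4),"yaw",np.arctan(q[0]).round(4),"ends",e.round(4).tolist())
    s=im[y0:y0+60,x0:x1].max(2)<45; k=np.argwhere(s)[:,::-1]+[x0,y0]
    t=s.astype(np.uint8); cs,_=cv2.findContours(t,0,2); k=max(cs,key=cv2.contourArea); (u,v),rad=cv2.minEnclosingCircle(k)
    print(n,"cap",np.round((u+x0,v+y0,rad),1),ray(c,[(u+x0,v+y0)],cz-.005).round(4))
    w=(g>200).astype(np.uint8); sub=np.zeros_like(w); sub[y0:y0+135,x0-8:x1+8]=w[y0:y0+135,x0-8:x1+8]
    E=[]
    for y in range(y0+15,y0+125,3):
        xs=np.where(sub[y])[0]; E.append(((xs[0]+xs[-1])/2,y))
    B=ray(c,E,.012); q=np.polyfit(B[:,0],B[:,1],1)
    top=np.where(sub[:,xm-10:xm+10].any(1))[0][0]; t=ray(c,[(xm,top-.5)],.012)[0]; yaw=np.arctan(q[0])
    f=lambda s:np.round([t[0]+s*np.cos(yaw),np.polyval(q,t[0]+s*np.cos(yaw))],4)
    print(n,"base yaw",yaw.round(4),"cap from base",f(.022),"slot centre",f(.12))
E
python3 meas.py
```

```text
rack [271 193  10  88 705] [ 0.577  -0.3095] [ 0.5743 -0.3098] [0.1191 0.0106] yaw 0.1414
rack [318 212   8  82 626] [ 0.5671 -0.2498] [ 0.5647 -0.2504] [0.0967 0.008 ] yaw 0.1452
rack [368 212  12  82 634] [ 0.558  -0.1912] [ 0.5563 -0.1915] [0.0968 0.0088] yaw 0.1414
a plate 40 [0.6058 0.2721] yaw 0.1503 ends [[0.5567, 0.2664], [0.655, 0.2814]]
a cap [317.5 196.    9.6] [[0.5031 0.2553]]
a base yaw 0.1556 cap from base [0.5093 0.2579] slot centre [0.6061 0.2731]
b plate 40 [0.5929 0.0196] yaw 0.0572 ends [[0.5432, 0.0173], [0.6427, 0.023]]
b cap [324.5 184.    8.1] [[0.4855 0.0114]]
b base yaw 0.0502 cap from base [0.4947 0.0146] slot centre [0.5926 0.0195]
```

Measurements agree to about 1 mm: plate a is at (0.606, 0.272) yaw 0.152, cap a at (0.509, 0.2577), cap b at (0.4947, 0.0146), and the strip at (0.577, -0.3095) yaw 0.142. First I'll press cap a.

```bash
cat >> h.py <<'E'
pi=np.pi
def st(tag=""):
    s=readout.read_state(); print(tag,round(s["clock"],2),"tcp",s["tcp_pos"].round(4),"F",s["ft_force"].round(1),"w",round(s["width"]*88,1),"gf",round(s["gripper_force"],1)); return s
E
python3 - <<'E'
from h import *
o=[pi,0,pi+.152]
eoat.move_gripper(0.0,20)
r.move_to([.509,.2577,.11],o); st("above")
print(r.line_to([.509,.2577,.058],vel=.03,stop_force=25)); r.sleep(.3); st("pressed")
r.line_to([.509,.2577,.14],vel=.15)
eoat.move_gripper(.5)
r.move_to([.606,.2723,.14],o); st("over plate")
E
```

```text
above 8.03 tcp [0.5097 0.257  0.1107] F [-1.  -0.3  0.2] w 0.6 gf 0.0
False
pressed 10.22 tcp [0.5091 0.2578 0.0622] F [-9.9 -3.8 18.7] w 0.7 gf 9.7
over plate 12.22 tcp [0.6061 0.2721 0.139 ] F [-0.2 -0.7  0.6] w 44.0 gf 0.0
```

Run:
```python
from h import *
s0=st("pre")
print(r.line_to([.606,.2723,.049],vel=.08,stop_force=15)); st("down")
eoat.move_gripper(0.0,35); st("grip")
r.line_to([.606,.2723,.17],vel=.08); r.sleep(.2); st("lift")
c=cams.get_calibration("wrist"); im=cams.camera("wrist"); cv2.imwrite("pics/w_lift.png",im[:,:,::-1])
```

```text
pre 12.22 tcp [0.6061 0.2721 0.139 ] F [-0.2 -0.7  0.6] w 44.0 gf 0.0
False
down 13.51 tcp [0.6064 0.2725 0.0499] F [-0.5  0.1 -0.6] w 44.3 gf 0.0
grip 14.13 tcp [0.6061 0.2722 0.0491] F [-0.5 -0.8  0.9] w 9.8 gf 35.0
lift 16.0 tcp [0.6059 0.2723 0.1696] F [-0.2  0.3 -4.7] w 9.9 gf 35.0
```

View pics/w_lift.png

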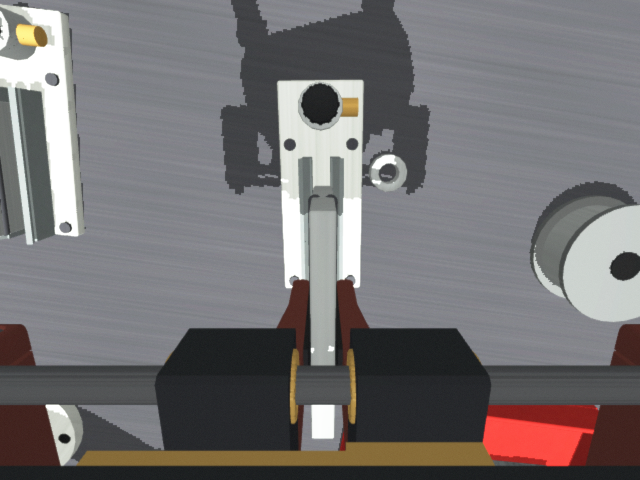

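Cap a is home at (320,103), with no neck showing, and the plate hangs straight between the fingers at (322,300). Next I'll carry it to the rack.

Run:
```python
from h import *
o=[pi,0,pi+.142]; p=[.577,-.3095]
r.line_to([.606,.2723,.20],vel=.15)
r.move_to(p+[.20],o)
r.line_to(p+[.10],vel=.12); r.sleep(.2); st("above slot")
print(r.line_to(p+[.0495],vel=.03,stop_force=9)); r.sleep(.2); st("down")
c=cams.get_calibration("wrist"); im=cams.camera("wrist"); cv2.imwrite("pics/w_slot.png",im[:,:,::-1])
```

```text
above slot 19.68 tcp [ 0.5775 -0.3098  0.1012] F [ 0.5 -0.8 -4.4] w 9.7 gf 35.0
False
down 21.71 tcp [ 0.5771 -0.3096  0.05  ] F [-1.   0.5 -0.2] w 9.9 gf 35.0
```

View pics/w_slot.png

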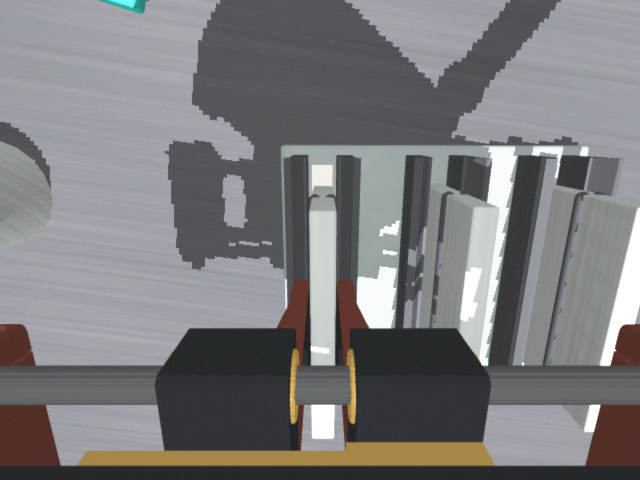

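The plate's weight is now carried by the strip (force change ≈4 N at the expected height). It sits between the fins at (322,200), with the strip end visible ahead of it at (321,175). Release, then cap b.

Run:
```python
from h import *
p=[.577,-.3095]
eoat.move_gripper(.3); r.sleep(.5); st("released")
r.line_to(p+[.14],vel=.1); 
c=cams.get_calibration("wrist"); im=cams.camera("wrist"); cv2.imwrite("pics/w_rel.png",im[:,:,::-1])
q=[.4947,.0146]; o=[pi,0,pi+.054]
r.line_to(p+[.2],vel=.15)
r.move_to(q+[.14],o); eoat.move_gripper(.52); st("above b")
print(r.line_to(q+[.044],vel=.06,stop_force=12)); st("down")
eoat.move_gripper(0.0,50); r.sleep(.2); st("grip")
```

```text
released 22.74 tcp [ 0.577  -0.3095  0.0495] F [-0.8 -0.4 -0. ] w 26.5 gf 0.0
above b 26.2 tcp [0.4948 0.0145 0.14  ] F [ 0.3 -0.8 -0.6] w 46.1 gf 0.0
False
down 27.95 tcp [0.495  0.0146 0.0444] F [ 0.5  0.3 -0.6] w 45.4 gf 0.0
grip 28.62 tcp [0.4948 0.0139 0.0442] F [ 0.5 -5.4  0.8] w 24.8 gf 50.0
```

View pics/w_rel.png

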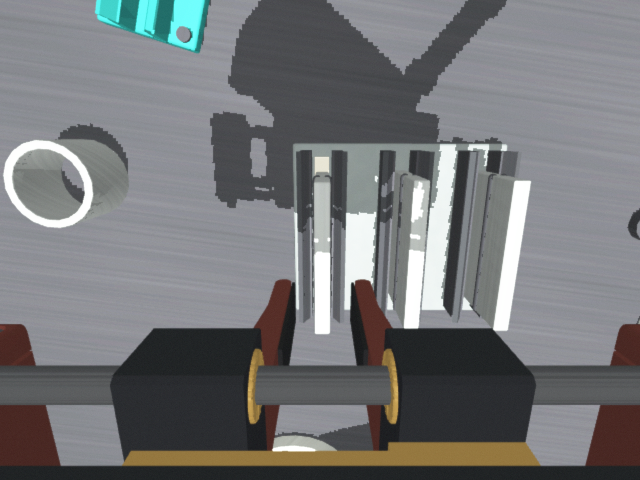

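The released plate stands upright in its slot (322,250), and its neighbours haven't moved. The gripper has closed on cap b at 24.8 mm with 50 N. Next I'll pull it.

Run:
```python
from h import *
q=[.4947,.0146]
print(r.line_to(q+[.061],vel=.02,stop_force=40)); r.sleep(.4); st("pulled")
eoat.move_gripper(.52); r.sleep(.3); st("open")
r.line_to(q+[.2],vel=.12)
r.move_to([.44,.0146,.25],[pi,0,pi+.054]); r.sleep(.3); st("clear")
c=cams.get_calibration("wrist"); im=cams.camera("wrist"); sc=cams.camera("scene")
a=cv2.resize(sc[210:360,170:480,::-1],(620,300),interpolation=3)
b=cv2.resize(im[60:350,120:520,::-1],(400,290))
out=np.zeros((592,620,3),np.uint8); out[:300]=a; out[302:,:400]=b; cv2.imwrite("pics/end.png",out)
```

```text
False
pulled 30.02 tcp [0.4947 0.0139 0.0586] F [  6.8  -5.8 -11.7] w 24.7 gf 50.0
open 30.87 tcp [0.4947 0.0146 0.061 ] F [-0.3 -0.3 -0.2] w 45.5 gf 0.0
clear 32.88 tcp [0.4401 0.0146 0.2485] F [-0.  -0.5 -0.8] w 45.6 gf 0.0
```

View pics/end.png

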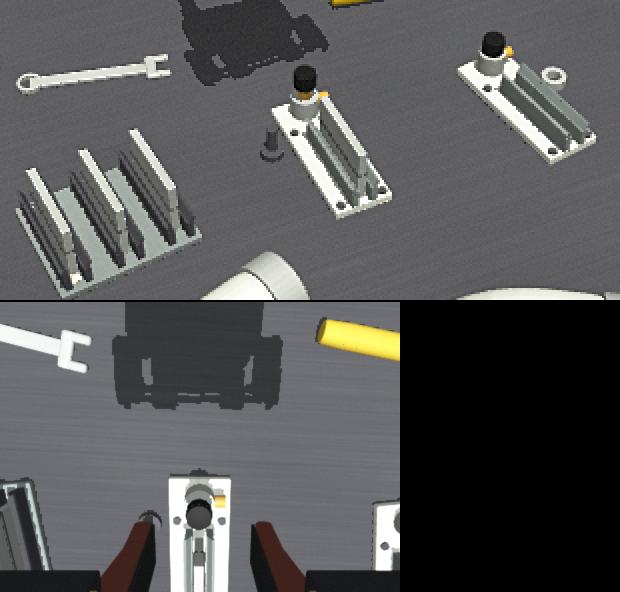

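The final view shows plate a standing in the rack, cap a down at (493,45), and cap b up with the brass neck showing at (305,80). The TCP rose 14.4 mm against 11.7 N, so cap b looks to be at its stop. A quick pixel check of cap b's height comes before handing in.

Run:
```python
from h import *
c=cams.get_calibration("scene"); now=cams.camera("scene"); old=cv2.imread("pics/scene0.png")[:,:,::-1]
def top(im,xy):
    u,v=proj(c,[*xy,.06])[0].astype(int); w=im[v-30:v+30,u-4:u+5].max(2)<45
    return (np.where(w.sum(1)>6)[0]+v-30)[[0,-1]]
for n,xy in (("a",(.509,.2577)),("b",(.4947,.0146))):
    print(n,"old",top(old,xy),"new",top(now,xy),"15mm =",np.diff(proj(c,[[*xy,.077],[*xy,.062]])[:,1]).round(1))
workorder.sign_off(); st("handed in")
```

```text
a old [222 233] new [227 237] 15mm = [4.6]
b old [248 259] new [244 254] 15mm = [4.7]
the job is handed in; nothing more can be done
the job is handed in; nothing more can be done
```

Handed in after about 33 s of the 64 s: cap a is pressed home, its plate stands released in the rack's empty slot, and cap b is pulled up (the TCP rose 14.4 mm and ended pulling 11.7 N, and the scene camera's 4–5 px shift is about 15 mm); no verdict came back.

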